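Tap the cast shell block down onto its parallels

ROBOT

A 7-joint arm with a two-finger parallel gripper is mounted at the origin on the work surface. World frame = base frame: x ahead of the robot, y to its left, z up, the work surface at z = 0. Lengths are in m, angles in degrees, forces in N, time in s.
With the tool pointing down it reaches from about 0.425 to 0.875 m from the base axis. Payload 4.7 kg.
Tool frame: the origin (TCP) lies at the very end of the fingers, on their centre line; the grasp point (between the pads) lies 19 mm behind it (pinch_z is the distance from the TCP to the grasp point, in m); z points along the fingers, y is the direction in which the jaws open and shut (so a half turn about z gives the same grasp; the last joint's range is limited). The gripper opens to 87 mm and grips with 3 to 60 N. Pads are 19 mm wide; open, the fingers measure 117 mm over their backs; the gripper's body (75 mm by 190 mm) begins 51 mm behind the grasp point.
Start: joints at [-68.291, 18.392, -4.016, 83.108, 1.295, 78.541, -3.26], TCP at [0.232, 0.607, 0.223] pointing down, gripper open.
Joint ranges: [-163.93, 163.93], [-17.29, 119.83], [-79.2, 71.16], [3.27, 140.29], [-89.18, 269.18], [5.43, 117.66], [-154.24, 154.24]. Speed limits (degrees/s): [147.25, 147.25, 180, 180, 180, 180, 180].

INTERFACE

Orientations are given as [roll, pitch, yaw] about the fixed x, y, z axes, in that order (R = Rz(yaw) Ry(pitch) Rx(roll)).
In Python, from cell import get_obs, read_camera, camera_params, sign_off, pinch_z gives the robot as it stands.
- The arm moves only by the shell command python3 -m handwheel 'ROWS' [FORCE]. ROWS is JSON, a list of rows, each a list of 5 numbers: the finger opening in m, from 0 to 0.087, then the shift along the tool's x, y, z in m, then the turn about the tool's z in rad. In form: [[jaw, tx, ty, tz, twist], ...]. A call has 1 to 20 rows; each row is the pose to reach, as a shift and turn from the pose commanded when the call began, along the tool's axes at that moment; what a row does not reach only later rows make up. A row lasts 1/10 s, in which the tool goes at most 50 mm and 8.59 degrees, less where a joint would pass 70% of its speed; a pose out of reach is approached as far as the arm can. A call with a gripper value outside its range is refused whole. The fingers move at their own pace and stop on an object; FORCE is the grip in N (left out, the last holds). Time passes only in rows, so rows that repeat a pose let the fingers close. It gives the time, the measured TCP pose, the force and the opening at its end, in the units of the state.
- get_obs(): the state, without advancing time (a new reading comes with each control period).
- read_camera(name): name is "scene" or "top" or "wrist"; returns the picture (384x512x3 uint8, blue, green, red); there is no depth.
- camera_params(name): a dict with "camera_matrix" (3x3 intrinsics, pixels), "R" (3x3) and "t" (3): a world point X has camera coordinates R X + t. Camera axes: x right, y down, z forward; pixel columns grow to the right and rows downward; lengths in m; the calibration is good to about 2 mm. A picture is of the moment at which its call begins: read the wrist's pose just before it. camera_params takes no time and is no camera call; for the wrist camera it gives the pose at the moment of the call.
- sign_off(): hands the job in, once; it reports no verdict.
The state is a dict: "time_s": time; "qpos": joint angles; "joint_velocities": joint speeds; "effort": joint torques, N m; "tool_pos": TCP position; "tool_rot": TCP orientation; "force": force on the tool from outside, world axes, zero at the start; "wrist_torque": the same for the moment, N m; "grip_width": finger opening in m.
Only numpy, scipy, OpenCV 4.12 (cv2) and the standard library are available. Lean on these libraries where they do the work, as an engineer would, in place of code of your own. Each camera call takes 0.05 s, during which the arm holds its last target.

TASK

The cast shell block in the small vise has ridden up off its parallels, and the parallel on the near-jaw side is missing. Fetch the steel parallel from its wooden rack, slide it lengthwise under the block along that jaw until it lies flat on the vise bed with both ends sticking out about equally, then tap the block down with the mallet (not with the fingers) until it sits level and fully home on both parallels. Finish with the mallet standing on the counter on its head's face, as it stood at first, and leave the jar, bell and shells where they are.

Things in the scene. Friction and masses are not known exactly. Their poses are not given: they have to be found in the camera images.
- vise: Grey fixed bench vise, base 110 (x) by 160 mm (y); bed 45 mm above the counter. Origin: centre of underside; x from near jaw to far screw jaw, y along the jaws, z up. Jaws 80 mm long (y), 20 mm thick, tops 81 mm above the counter; faces 50 mm apart at x = -25 and +25 mm. The gap is open at both ends, +y and -y, where the bed runs on to y = +80 and -80 mm. Screw reaches x = +74 mm, 60 mm up.
- block: Beige resin block, white shell in its top, 50 (x) by 70 (y) by 26 mm high, held between the jaws, centred. Origin: centre of underside. Starts 7 to 10 mm high, tilted up to 0.08 rad about x (one end higher). It only slides vertically and tilts, stiffly: 9 N on its centre moves it, 11 N over the high end (20 N at centre) levels it; stays where left. Home: underside 61, top 87 mm above counter.
- block_end_a (a point): Point on the block's top, on its centre line, 24 mm from the middle towards +y (11 mm in from that end); 87 mm above the counter when home.
- block_end_b (a point): The same towards -y, 24 mm from the block's middle.
- rack: Fixed wooden rack, 50 (x) by 166 mm (y). Origin: centre of its underside. The parallel stands on edge along its y on a floor 6 mm high, in a slot 11.6 mm wide; cheeks and end walls 32 mm high enclose the parallel's ends (10 mm above its top). Only the middle 60 mm of the bar is free at the sides; there the 6 mm floor plate is 50 mm wide.
- parallel_center (a point): Centre of the loose ground steel bar (parallel) that starts in the rack: 8 mm thick (its x), 140 mm long (its y), 16 mm high (its z, up), 0.14 kg. Its place: on edge on the vise bed beside the near jaw (centre at about x = -18 mm of the vise), centred along the vise's y.
- mate_center (a point): Centre of the other, equal steel bar, which already lies on the bed beneath the block against the far jaw (about x = +19.5 mm of the vise), loose until the block is down; it stays there.
- mallet_head (a point): Centre of the mallet's head, 34 x 34 mm, 60 mm high, wood with flat black rubber faces below and above, standing on its lower face (centre 30 mm up). Its handle, 16 mm wide, 20 mm high, leaves at mid height towards its -x and ends 127 mm from the centre. z up. About 0.3 kg, mostly the head. Grip the head by the flat sides left and right of the handle (+y, -y), or the handle from above.
- jar: Cobalt glass jar with a grey screw lid, 54 mm diameter, 66 mm high. Origin: centre of its underside. Bystander.
- bell: Chrome push-button desk bell, 72 mm diameter, 52 mm high. Origin: centre of its underside. Bystander.
- cockle: Ribbed, speckled cockle shell, 54 mm across, 23 mm high. Origin: centre of its underside. Bystander.
- turret: Slender turret shell lying along its x, 87 mm long, 27 mm at its thick end. Origin: under its middle. Bystander.
Things that resemble listed ones, but are neither listed nor needed, are in the scene too. There is more than one size of the vise; the job needs the middle-sized.

How it is judged:
By the outcome, as a careful person would: the job done as asked, in the order asked, and still so for the second after the job is handed in, with the robot touching nothing.
It also fails if it takes over 72 s, if anything falls off the work surface, if the arm or the gripper's body presses on something with over 40 N, if the wrist force passes 120 N, or if a joint passes its speed limit or range.

## Working session

There is one attempt and no reset: what is moved stays moved. The work goes in short steps, Python scripts to look and compute and a shell command to move; the robot and the scene stay as the last step left them, time stands still between calls to the robot, and variables do not carry over. Pictures are saved under pics/ and viewed, and the job is handed in when it is done.

```bash
ls; mkdir -p pics
python3 - <<'E'
from cell import *
import cv2
print(get_obs()); print(pinch_z)
for n in ("scene","top"):
    cv2.imwrite(f"pics/{n}0.png",read_camera(n))
    p=camera_params(n);print(n,p)
E
```

```text
pics
{'time_s': 0.0, 'qpos': array([-68.29083433,  18.44098773,  -4.01457483,  83.17465353,
         1.29698298,  78.53990829,  -3.26153769]), 'joint_velocities': array([ 0.01971363,  0.13683935, -0.04808374, -0.01498632, -0.00740366,
        0.00175798,  0.01936526]), 'effort': array([-2.73514515e-04, -4.91292286e+01, -4.03990103e-01, -3.12516904e+01,
       -6.39516930e-02,  4.39185882e-02,  2.17985485e-04]), 'tool_pos': array([0.23176715, 0.60669047, 0.22144171]), 'tool_rot': array([-1.79889799e+02,  7.91814675e-03,  1.59098537e+02]), 'force': array([-0.10689271,  0.68747942, -0.24481567]), 'wrist_torque': array([ 0.01919416, -0.01912823,  0.07183702]), 'grip_width': 0.0865853143436186}
0.0187
scene {'camera_matrix': array([[402.30953333,   0.        , 255.81682585],
       [  0.        , 402.30953333, 188.51185827],
       [  0.        ,   0.        ,   1.        ]]), 'R': array([[ 0.70044839,  0.71367934, -0.00581875],
       [ 0.58065604, -0.57459384, -0.5767846 ],
       [-0.41498268,  0.40062915, -0.81687555]]), 't': array([-0.38210853, -0.27010566,  1.2623136 ])}
top {'camera_matrix': array([[405.14300558,   0.        , 251.9883244 ],
       [  0.        , 405.14300558, 191.54073915],
       [  0.        ,   0.        ,   1.        ]]), 'R': array([[ 0.01205952, -0.99990701,  0.00636758],
       [-0.99786525, -0.01244316, -0.06411012],
       [ 0.06418339, -0.00558085, -0.99792252]]), 't': array([-0.0368536 ,  0.56097181,  1.05959005])}
```

View pics/scene0.png

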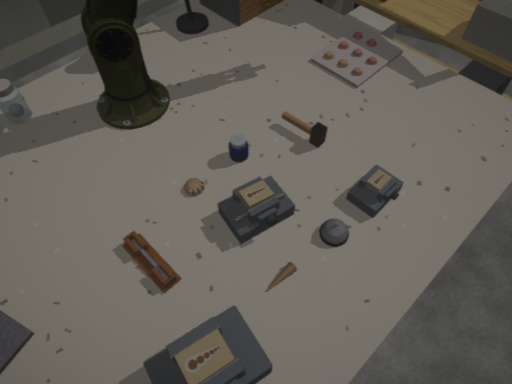

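View pics/top0.png

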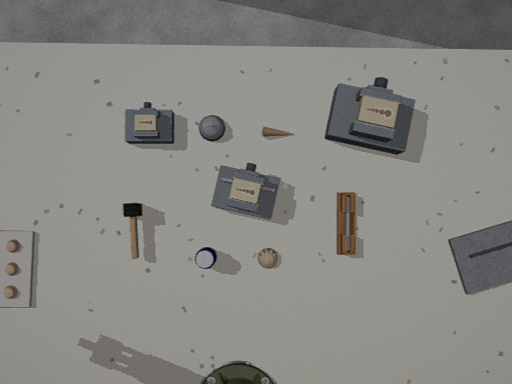

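Three vises in the top view: small (149,127), middle (246,192; about 64 px ≈ 160 mm long) and large (371,118). The middle one fits the 160 mm base. I'll confirm it with enlarged crops.

Run:
```python
import cv2,numpy as np
t=cv2.imread("pics/top0.png");s=cv2.imread("pics/scene0.png")
def crop(im,x0,y0,w,h,f,n): cv2.imwrite(n,cv2.resize(im[y0:y0+h,x0:x0+w],None,fx=f,fy=f,interpolation=cv2.INTER_CUBIC))
crop(t,205,155,80,70,8,"pics/c_vise.png")
crop(t,325,185,45,75,8,"pics/c_rack.png")
crop(t,110,195,50,70,8,"pics/c_mal.png")
crop(s,210,165,90,80,8,"pics/c_svise.png")
```

```text
(no output)
```

View pics/c_vise.png

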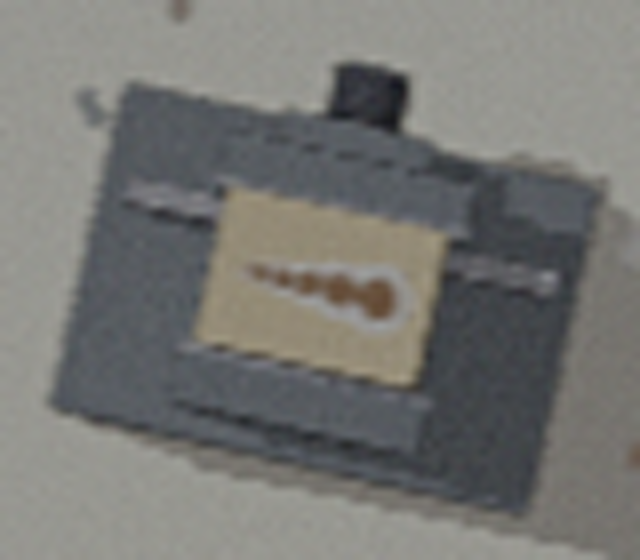

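View pics/c_rack.png

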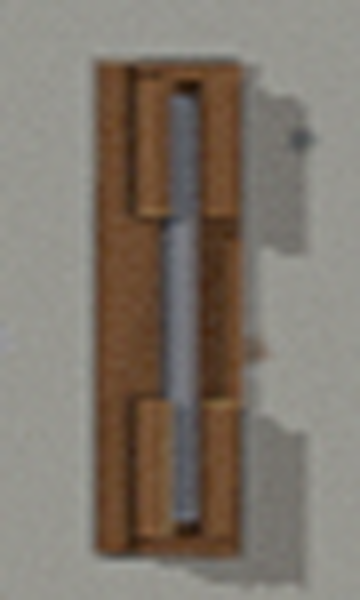

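View pics/c_mal.png

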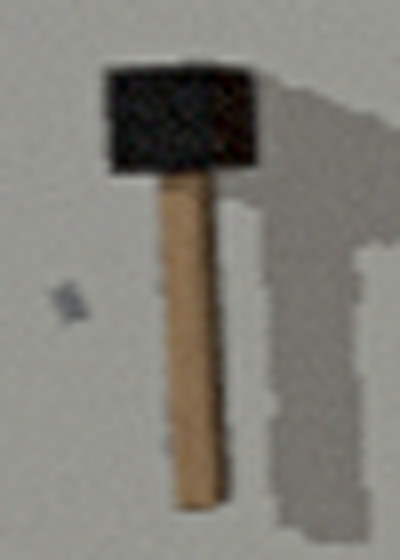

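View pics/c_svise.png

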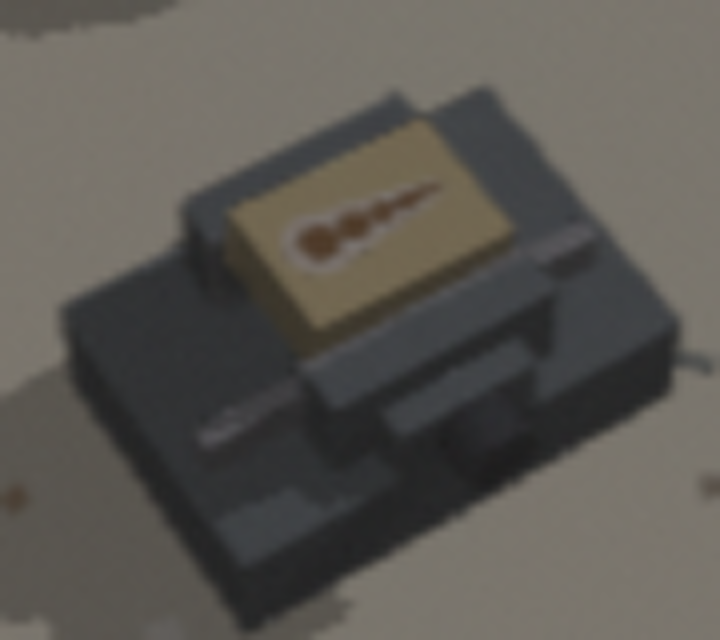

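```bash
cat > h.py <<'E'
import numpy as np,cv2
from cell import *
def ray(p,uv,z):
    K,R,t=p["camera_matrix"],p["R"],p["t"]
    d=R.T@np.linalg.inv(K)@np.array([uv[0],uv[1],1.]); c=-R.T@t
    return c+d*(z-c[2])/d[2]
def proj(p,X):
    q=p["camera_matrix"]@(p["R"]@np.array(X)+p["t"]); return q[:2]/q[2]
def tool(): 
    from scipy.spatial.transform import Rotation as Ro
    o=get_obs(); R=Ro.from_euler("xyz",o["tool_rot"],degrees=True).as_matrix()
    return o,R
def shift(target):  # TCP target world -> tool-frame shift
    o,R=tool(); return R.T@(np.array(target)-o["tool_pos"])
E
python3 - <<'E'
from h import *
p=camera_params("top")
def c(x0,y0,pts,z,f=8):
    q=np.array([ray(p,(x0+x/f-.5+.5/f,y0+y/f-.5+.5/f),z) for x,y in pts]);print(q.round(4).tolist(),"mean",q.mean(0).round(4));return q
q=c(205,155,[(130,82),(605,180),(525,515),(52,405)],.045)
print(np.linalg.norm(q-np.roll(q,-1,0),axis=1), np.degrees(np.arctan2(*(q[0]-q[1])[1::-1]))-90,np.degrees(np.arctan2(*(q[3]-q[2])[1::-1]))-90,np.degrees(np.arctan2(*(q[0]-q[3])[1::-1])))
q=c(205,155,[(228,187),(447,238),(413,385),(197,345)],.095)
print(np.linalg.norm(q-np.roll(q,-1,0),axis=1))
c(205,155,[(175,197)],.061);c(205,155,[(500,272)],.061)
print('rack');c(325,185,[(185,95),(185,522)],.022)
c(325,185,[(138,66),(242,66),(242,550),(138,550)],.032)
print('mallet');c(110,195,[(108,68),(218,68),(218,172),(110,172)],.06);c(110,195,[(198,505)],.04);c(110,195,[(188,175)],.04)
E
```

```text
[[0.6284, 0.0522, 0.045], [0.5983, -0.1027, 0.045], [0.4893, -0.0777, 0.045], [0.523, 0.0756, 0.045]] mean [ 0.5597 -0.0132  0.045 ]
[0.15776716 0.11180063 0.15692496 0.1079639 ] -10.986150314620602 -12.377908518769544 -12.526907896020147
[[0.5896, 0.0177, 0.095], [0.5746, -0.0502, 0.095], [0.529, -0.0402, 0.095], [0.5405, 0.0265, 0.095]] mean [ 0.5584 -0.0116  0.095 ]
[0.06954522 0.04666479 0.06772645 0.04982404]
[[0.5895, 0.036, 0.061]] mean [0.5895 0.036  0.061 ]
[[0.5667, -0.0682, 0.061]] mean [ 0.5667 -0.0682  0.061 ]
rack
[[0.5513, -0.2839, 0.022], [0.4107, -0.2835, 0.022]] mean [ 0.481  -0.2837  0.022 ]
[[0.5601, -0.2661, 0.032], [0.5605, -0.3003, 0.032], [0.4026, -0.2996, 0.032], [0.4022, -0.2657, 0.032]] mean [ 0.4814 -0.2829  0.032 ]
mallet
[[0.5252, 0.2982, 0.06], [0.5256, 0.2633, 0.06], [0.4926, 0.2623, 0.06], [0.4922, 0.2965, 0.06]] mean [0.5089 0.2801 0.06  ]
[[0.3856, 0.271, 0.04]] mean [0.3856 0.271  0.04  ]
[[0.4915, 0.2775, 0.04]] mean [0.4915 0.2775 0.04  ]
```

Middle vise at about (0.560, -0.013), yaw about -12° (the base corners measure 158 x 110 mm, which matches). Rack bar centre at (0.481, -0.284), along world x and 140 mm long, which matches. Mallet head at (0.509, 0.280), handle towards -x. I'll move to the rack by way of a mid waypoint.

Run:
```python
from h import *
print(shift([.55,.1,.25]).round(3),shift([.481,-.284,.20]).round(3))
```

```text
[-0.478 -0.36  -0.028] [-0.551 -0.743  0.023]
```

```bash
python3 -m handwheel '[[0.06,-0.478,-0.36,-0.028,1.35],[0.06,-0.478,-0.36,-0.028,1.35],[0.06,-0.478,-0.36,-0.028,1.35],[0.06,-0.478,-0.36,-0.028,1.35],[0.06,-0.478,-0.36,-0.028,1.35],[0.06,-0.478,-0.36,-0.028,1.35],[0.06,-0.478,-0.36,-0.028,1.35],[0.06,-0.478,-0.36,-0.028,1.35],[0.06,-0.478,-0.36,-0.028,1.35],[0.06,-0.478,-0.36,-0.028,1.35],[0.06,-0.478,-0.36,-0.028,1.35],[0.06,-0.478,-0.36,-0.028,1.35]]'
python3 - <<'E'
from h import *
o,R=tool();print(o['time_s'],shift([.481,-.284,.20]).round(3),o['tool_rot'],R.round(3))
E
```

```text
time_s: 1.3
tool_pos: [0.5506, 0.0984, 0.2506]
tool_rot: [-180.0, -0.0, 81.8]
force: [1.3, 0.5, -0.4]
grip_width: 0.0597
1.3 [-0.388 -0.014  0.05 ] [-1.79999406e+02 -1.58523633e-02  8.17521528e+01] [[ 0.143  0.99   0.   ]
 [ 0.99  -0.143  0.   ]
 [ 0.    -0.    -1.   ]]
```

```bash
python3 - <<'E'
from h import *
p=camera_params("wrist");cv2.imwrite("pics/w1.png",read_camera("wrist"))
print(p, (-p["R"].T@p["t"]).round(3), proj(p,[.56,-.0125,.045]))
E
python3 -m handwheel '[[0.06,-0.388,-0.014,0.05,1.427],[0.06,-0.388,-0.014,0.05,1.427],[0.06,-0.388,-0.014,0.05,1.427],[0.06,-0.388,-0.014,0.05,1.427],[0.06,-0.388,-0.014,0.05,1.427],[0.06,-0.388,-0.014,0.05,1.427],[0.06,-0.388,-0.014,0.05,1.427],[0.06,-0.388,-0.014,0.05,1.427],[0.06,-0.388,-0.014,0.05,1.427],[0.06,-0.388,-0.014,0.05,1.427],[0.06,-0.388,-0.014,0.05,1.427],[0.06,-0.388,-0.014,0.05,1.427]]'
python3 - <<'E'
from h import *
import json
p=camera_params("wrist");cv2.imwrite("pics/w2.png",read_camera("wrist"))
np.savez("pics/w2.npz",**p);print(get_obs()["tool_pos"],proj(p,[.481,-.284,.022]))
E
```

```text
{'camera_matrix': array([[283.39838333,   0.        , 254.69778899],
       [  0.        , 283.39838333, 190.62942869],
       [  0.        ,   0.        ,   1.        ]]), 'R': array([[ 9.89716100e-01, -1.43044837e-01, -4.65437479e-04],
       [-1.38026880e-01, -9.55841454e-01,  2.59452683e-01],
       [-3.75582511e-02, -2.56720255e-01, -9.65755709e-01]]), 't': array([-0.53146289,  0.13122568,  0.46180161])} [0.561 0.168 0.412] [272.06545759 245.50493491]
time_s: 2.55
tool_pos: [0.4805, -0.281, 0.2003]
tool_rot: [-180.0, 0.0, 0.1]
force: [0.6, -0.4, 1.1]
grip_width: 0.0603
[ 0.48063515 -0.28098688  0.20036908] [256.79723463 174.43928468]
```

View pics/w1.png

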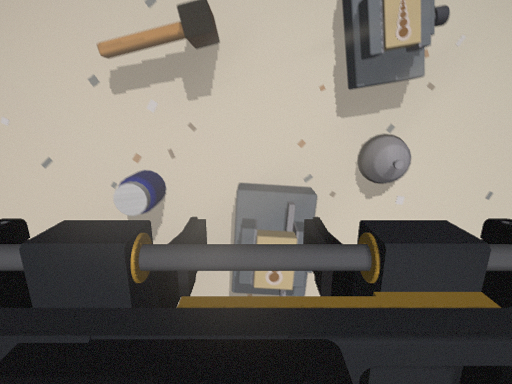

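View pics/w2.png

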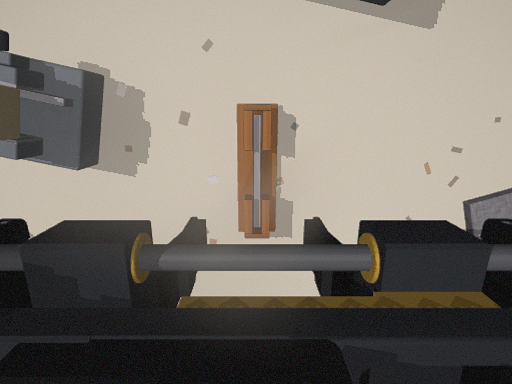

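The wrist view shows the rack with the steel bar at (257,115)–(256,233); the top-view estimate projects to (257,174), so the two views agree. I'll refine it with a colour mask.

Run:
```python
from h import *
im=cv2.imread("pics/w2.png");p=dict(np.load("pics/w2.npz"))
c=im[95:245,230:285];hsv=cv2.cvtColor(c,cv2.COLOR_BGR2HSV)
m=((hsv[...,1]<70)&(hsv[...,2]<190)&(hsv[...,2]>70)).astype(np.uint8)
n,l,st,ce=cv2.connectedComponentsWithStats(m)
for s in st[1:]:
    if s[4]>30:print(s)
k=1+np.argmax(st[1:,4]*(abs(ce[1:,0]-27)<6));ys,xs=np.nonzero(l==k)
x=xs+230;y=ys+95
fit=np.polyfit(y,x,1);print(fit,y.min(),y.max())
for yy in(y.min()-.5,y.max()+.5):print(ray(p,(np.polyval(fit,yy),yy),.022).round(4))
cv2.imwrite("pics/w2c.png",cv2.resize(c,None,fx=4,fy=4,interpolation=cv2.INTER_CUBIC))
print(tool()[0]["tool_pos"])
```

```text
[ 7  8 40  1 40]
[ 14  10  41 134 991]
[ 23  20   9 116 803]
[  0 149  55   1  55]
[-8.98674008e-04  2.57139476e+02] 115 230
[ 0.5517 -0.2839  0.022 ]
[ 0.4072 -0.2845  0.022 ]
[ 0.48063515 -0.28098688  0.20036908]
```

View pics/w2c.png

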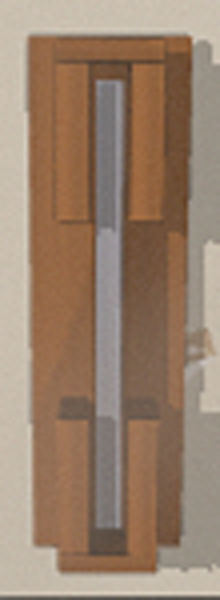

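```bash
python3 -m handwheel '[[0.05,-0.0156,0.0032,0.05,0],[0.05,-0.0156,0.0032,0.10,0],[0.05,-0.0156,0.0032,0.14,0],[0.05,-0.0156,0.0032,0.165,0],[0.05,-0.0156,0.0032,0.18,0],[0.05,-0.0156,0.0032,0.187,0],[0.05,-0.0156,0.0032,0.187,0],[0.05,-0.0156,0.0032,0.187,0]]' 50
```

```text
time_s: 3.4
tool_pos: [0.4661, -0.2853, 0.0149]
tool_rot: [180.0, -0.1, 0.0]
force: [-0.6, -0.1, 0.6]
grip_width: 0.0501
```

```bash
python3 -m handwheel '[[0.05,0,-0.001,0.005,0],[0.05,0,-0.001,0.005,0],[0.05,0,-0.001,0.005,0]]' 50
python3 -m handwheel '[[0.02,0,0,0,0],[0.0,0,0,0,0],[0.0,0,0,0,0],[0.0,0,0,0,0],[0.0,0,0,0,0],[0.0,0,0,0,0]]' 50
```

```text
time_s: 3.7
tool_pos: [0.4652, -0.2837, 0.0089]
tool_rot: [-180.0, -0.0, 0.0]
force: [-0.2, -0.3, 0.0]
grip_width: 0.0495
time_s: 4.3
tool_pos: [0.4649, -0.2838, 0.0085]
tool_rot: [-180.0, -0.0, -0.0]
force: [0.6, -0.2, -0.5]
grip_width: 0.0096
```

```bash
python3 -m handwheel '[[0.0,0,0,0,0],[0.0,0,0,0,0],[0,0,0,-0.01,0],[0,0,0,-0.03,0],[0,0,0,-0.06,0],[0,0,0,-0.1,0],[0,0,0,-0.15,0],[0,0,0,-0.15,0]]' 50
python3 - <<'E'
from h import *
p=camera_params("wrist");cv2.imwrite("pics/w3.png",read_camera("wrist"));np.savez("pics/w3.npz",**p)
cv2.imwrite("pics/s3.png",read_camera("scene"))
E
```

```text
time_s: 5.1
tool_pos: [0.4685, -0.2866, 0.1656]
tool_rot: [179.8, -0.7, -0.1]
force: [1.4, -0.5, -0.6]
grip_width: 0.0075
```

View pics/w3.png

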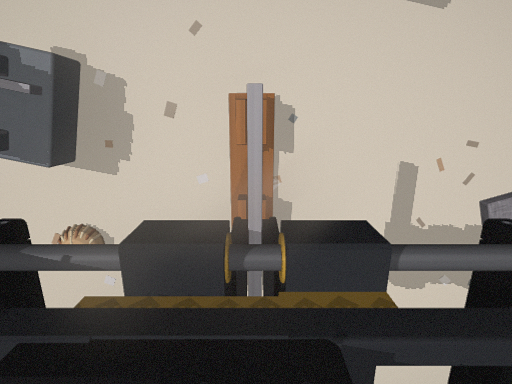

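Run:
```python
from h import *
p=dict(np.load("pics/w3.npz"));o=get_obs();print(o["tool_pos"],o["tool_rot"],o["force"])
T=o["tool_pos"]
for dz in(.0083,.0133,.0183):print(proj(p,[T[0]+.085,T[1],T[2]+dz]))
for r in (83.5,): print(ray(p,(255,r),T[2]+.0133)-T)
# vise from w1 view? compute pre-insert target
a=np.radians(-12);X=np.array([np.cos(a),np.sin(a)]);Y=np.array([-np.sin(a),np.cos(a)]);V=np.array([.5597,-.0128])
for y in (-.105,-.125): print(y, V-.018*X+Y*y, "tcp",V-.018*X+Y*(y-.015))
```

```text
[ 0.46555295 -0.2840578   0.16000618] [-1.79998008e+02 -1.78687897e-01 -1.20021111e-02] [-1.07859204  0.44774025 -1.65432511]
[248.49183661  94.06820415]
[248.30846432  93.29247866]
[248.11253864  92.46364822]
[ 0.08975511 -0.00345551  0.0133    ]
-0.105 [ 0.52026262 -0.11176309] tcp [ 0.51714394 -0.1264353 ]
-0.125 [ 0.51610438 -0.13132604] tcp [ 0.51298571 -0.14599825]
```

```bash
python3 -m handwheel '[[0,0.0474,-0.138,0,-1.361],[0,0.0474,-0.138,0,-1.361],[0,0.0474,-0.138,0,-1.361],[0,0.0474,-0.138,0,-1.361],[0,0.0474,-0.138,0,-1.361],[0,0.0474,-0.138,0,-1.361],[0,0.0474,-0.138,0,-1.361],[0,0.0474,-0.138,0,-1.361],[0,0.0474,-0.138,0,-1.361],[0,0.0474,-0.138,0,-1.361],[0,0.0474,-0.138,0,-1.361],[0,0.0474,-0.138,0,-1.361]]'
python3 - <<'E'
from h import *
o=get_obs();print(o["tool_pos"],o["tool_rot"],o["grip_width"])
p=camera_params("wrist");im=read_camera("wrist");cv2.imwrite("pics/w4.png",im);np.savez("pics/w4.npz",**p)
cv2.imwrite("pics/w4c.png",cv2.resize(im[0:225,150:400],None,fx=3,fy=2.66,interpolation=cv2.INTER_CUBIC))
E
```

```text
time_s: 6.4
tool_pos: [0.5118, -0.1457, 0.1578]
tool_rot: [-179.9, 0.0, 77.8]
force: [-0.5, -0.8, -1.5]
grip_width: 0.0076
[ 0.51184662 -0.14569314  0.15784709] [-1.79924958e+02  1.26370059e-02  7.78255613e+01] 0.00757772232067444
```

View pics/w4.png

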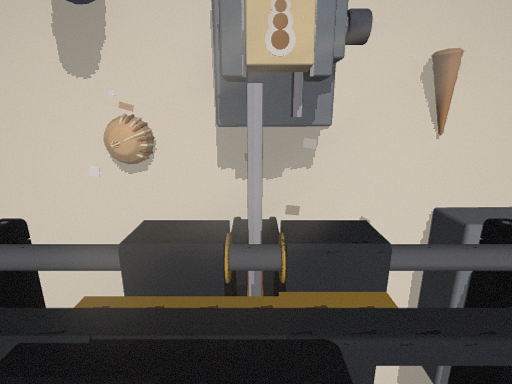

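Run:
```python
from h import *
im=cv2.imread("pics/w4.png");cv2.imwrite("pics/w4d.png",cv2.resize(im[0:140,200:350],None,fx=5,fy=4.2,interpolation=cv2.INTER_CUBIC)[:590])
```

```text
(no output)
```

View pics/w4d.png

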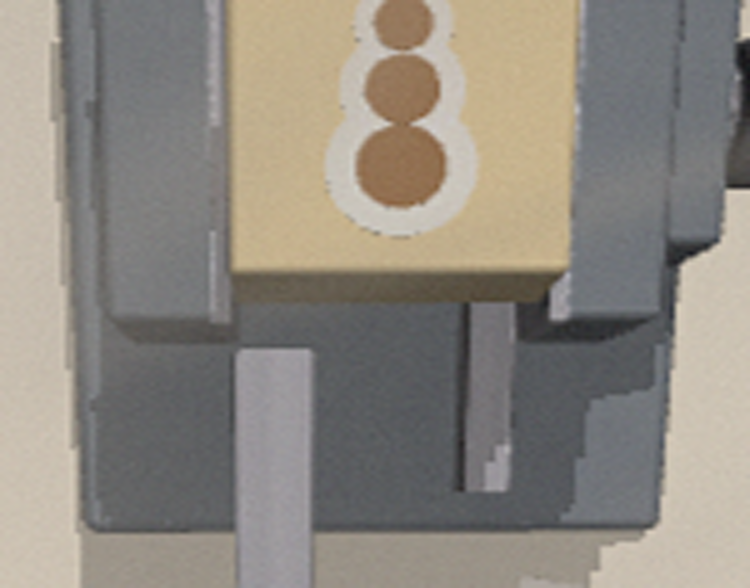

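```bash
cat >> h.py <<'E'
def vf(a,V):
    a=np.radians(a);X=np.array([np.cos(a),np.sin(a)]);Y=np.array([-np.sin(a),np.cos(a)])
    return lambda q:(np.array([X,Y])@(np.array(q)[:2]-V)*1000).round(1)
def vinv(a,V,x,y):
    a=np.radians(a);return V+np.array([np.cos(a),np.sin(a)])*x/1000+np.array([-np.sin(a),np.cos(a)])*y/1000
E
python3 - <<'E'
from h import *
p=dict(np.load("pics/w4.npz"))
f=vf(-12,np.array([.5597,-.0128]))
def g(n,x,y,z):
    q=ray(p,(200+x/5-.4,y/4.2-.4),z);print(n,q.round(4),f(q))
g("bedL",86,530,.045);g("bedR",660,528,.045)
g("bed edge left side upper",72,200,.045)
g("nearjaw outer",107,318,.081);g("nj inner",232,318,.081);g("fj in",552,318,.081);g("fj out",658,318,.081)
for z in(.095,.1,.103):g("blk L",232,270,z);g("blk R",568,270,z)
g("mateL",465,490,.061);g("mateR",511,490,.061);g("mateR up",515,310,.061);g("mateL up",470,310,.061)
for z in(.165,.171):
  g("bar tipL",237,349,z);g("bar tipR",313,349,z);g("bar L",237,588,z);g("bar R",313,588,z)
E
```

```text
bedL [ 0.4901 -0.0796  0.045 ] [-54.2 -79.8]
bedR [ 0.596  -0.1019  0.045 ] [ 54.  -79.7]
bed edge left side upper [ 0.5042 -0.0135  0.045 ] [-54.1 -12.2]
nearjaw outer [ 0.5077 -0.0425  0.081 ] [-44.7 -39.9]
nj inner [ 0.5269 -0.0466  0.081 ] [-25.1 -39.9]
fj in [ 0.5759 -0.0572  0.081 ] [ 25.1 -40.1]
fj out [ 0.5921 -0.0607  0.081 ] [ 41.7 -40.1]
blk L [ 0.5286 -0.0408  0.095 ] [-24.6 -33.9]
blk R [ 0.5766 -0.0512  0.095 ] [ 24.5 -34. ]
blk L [ 0.5286 -0.0416  0.1   ] [-24.4 -34.7]
blk R [ 0.5755 -0.0517  0.1   ] [ 23.6 -34.8]
blk L [ 0.5286 -0.0421  0.103 ] [-24.3 -35.1]
blk R [ 0.5749 -0.0521  0.103 ] [ 23.  -35.3]
mateL [ 0.5596 -0.0856  0.061 ] [ 15.  -71.2]
mateR [ 0.5675 -0.0873  0.061 ] [ 23.1 -71.2]
mateR up [ 0.5741 -0.0527  0.061 ] [ 22.3 -36.1]
mateL up [ 0.5666 -0.0511  0.061 ] [ 14.7 -36. ]
bar tipL [ 0.5269 -0.0609  0.165 ] [-22.1 -53.9]
bar tipR [ 0.5345 -0.0625  0.165 ] [-14.3 -53.9]
bar L [ 0.5207 -0.0889  0.165 ] [-22.3 -82.6]
bar R [ 0.5287 -0.0906  0.165 ] [-14.2 -82.6]
bar tipL [ 0.5269 -0.0615  0.171 ] [-21.9 -54.5]
bar tipR [ 0.5342 -0.0631  0.171 ] [-14.5 -54.5]
bar L [ 0.521  -0.0884  0.171 ] [-22.2 -82. ]
bar R [ 0.5286 -0.0901  0.171 ] [-14.3 -82.1]
```

All vise features match their nominal positions to under 1 mm (bed end at -80, jaw faces at ±25, mate at 15–23). The held bar is at x = -18, parallel to the jaw, with its tip at y = -54. I'll lower it to just above the bed.

```bash
python3 -m handwheel '[[0,0,0,0.04,0],[0,0,0,0.075,0],[0,0,0,0.09,0],[0,0,0,0.1,0],[0,0,0,0.105,0],[0,0,0,0.107,0],[0,0,0,0.107,0],[0,0,0,0.107,0]]'
python3 - <<'E'
from h import *
o=get_obs();f=vf(-12,np.array([.5597,-.0128]));print(o["tool_pos"],f(o["tool_pos"]),o["tool_rot"],o["force"])
p=camera_params("wrist");im=read_camera("wrist");cv2.imwrite("pics/w5.png",im);np.savez("pics/w5.npz",**p)
s=read_camera("scene");cv2.imwrite("pics/s5.png",cv2.resize(s[150:260,170:310],None,fx=5,fy=5,interpolation=cv2.INTER_CUBIC))
E
```

```text
time_s: 7.25
tool_pos: [0.5132, -0.1459, 0.0526]
tool_rot: [179.9, -0.0, 78.0]
force: [-0.7, 0.4, -0.4]
grip_width: 0.0076
[ 0.51322726 -0.14592998  0.05257241] [ -17.8 -139.9] [ 1.79889816e+02 -2.44837576e-02  7.79651433e+01] [-0.7182675   0.36345744 -0.40950425]
```

View pics/w5.png

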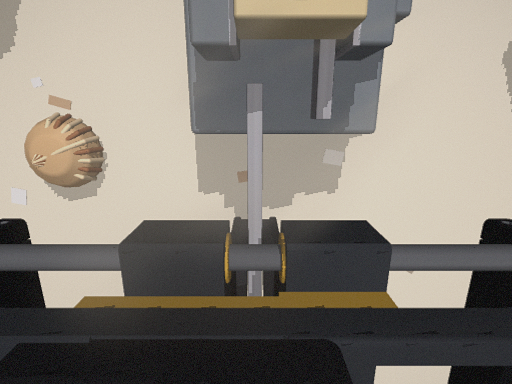

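View pics/s5.png

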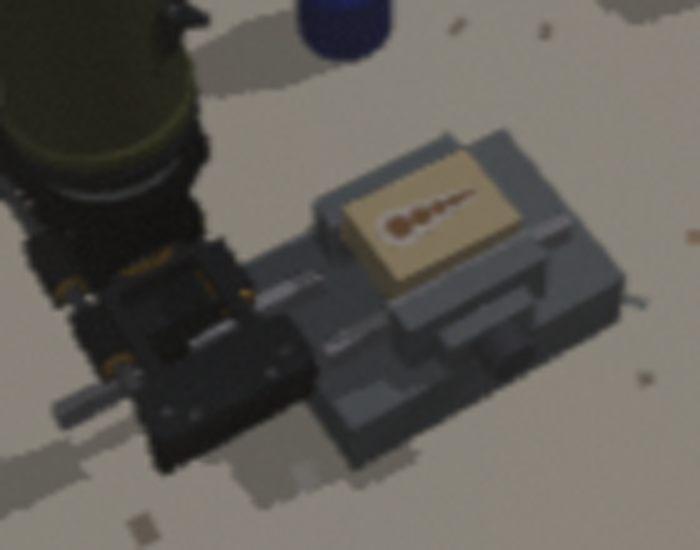

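```bash
python3 -m handwheel '[[0,0,0,0.0028,0],[0,0,0,0.0028,0],[0,0.01,0,0.0028,0],[0,0.02,0,0.0028,0],[0,0.03,0,0.0028,0],[0,0.04,0,0.0028,0],[0,0.04,0,0.0028,0]]'
python3 - <<'E'
from h import *
o=get_obs();f=vf(-12,np.array([.5597,-.0128]));print(o["tool_pos"],f(o["tool_pos"]),o["tool_rot"],o["force"])
p=camera_params("wrist");im=read_camera("wrist");cv2.imwrite("pics/w6.png",im);np.savez("pics/w6.npz",**p)
E
```

```text
time_s: 8.05
tool_pos: [0.5213, -0.104, 0.0487]
tool_rot: [-180.0, -0.1, 78.2]
force: [0.4, 0.1, -1.8]
grip_width: 0.0076
[ 0.52126992 -0.10404785  0.04869307] [-18.6 -97.2] [-1.79995250e+02 -5.87774472e-02  7.81648031e+01] [ 0.36554652  0.05811688 -1.78156771]
```

View pics/w6.png

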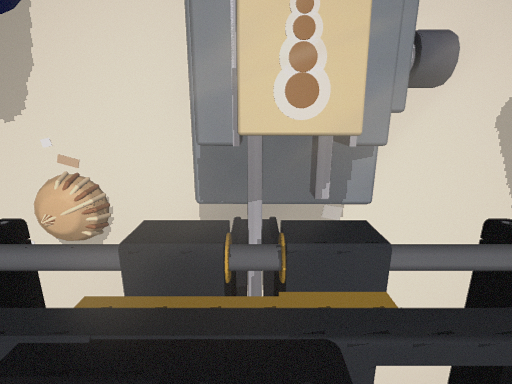

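The bar runs cleanly under the block beside the near jaw, with no contact force. I'll continue until the fingers near the jaw end.

```bash
python3 -m handwheel '[[0,0.01,0,0,0],[0,0.02,0,0,0],[0,0.03,0,0,0],[0,0.036,0,0,0],[0,0.036,0,0,0],[0,0.036,0,0,0],[0,0.036,0,0.001,0],[0,0.036,0,0.002,0],[0,0.036,0,0.002,0]]'
python3 - <<'E'
from h import *
o=get_obs();f=vf(-12,np.array([.5597,-.0128]));print(o["tool_pos"],f(o["tool_pos"]),o["tool_rot"],o["force"])
p=camera_params("wrist");im=read_camera("wrist");cv2.imwrite("pics/w7.png",im);np.savez("pics/w7.npz",**p)
E
```

```text
time_s: 9.0
tool_pos: [0.5282, -0.072, 0.0475]
tool_rot: [-180.0, -0.0, 77.9]
force: [-2.3, 0.4, 4.4]
grip_width: 0.0075
[ 0.52822223 -0.0720446   0.04750655] [-18.5 -64.5] [-1.79997823e+02 -1.60517219e-02  7.79141998e+01] [-2.27247787  0.41849882  4.41470206]
```

View pics/w7.png

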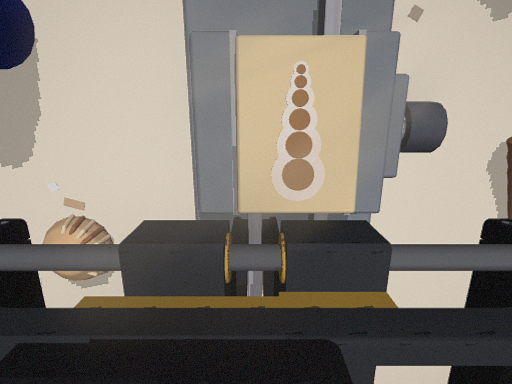

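```bash
python3 -m handwheel '[[0.022,0,0,0,0],[0.022,0,0,0,0],[0.022,0,0,0,0],[0.022,-0.015,0,0,0],[0.022,-0.03,0,0,0],[0.022,-0.042,0,0,0],[0.022,-0.042,0,0,0],[0.022,-0.042,0,0,0]]'
python3 - <<'E'
from h import *
o=get_obs();f=vf(-12,np.array([.5597,-.0128]));print(o["tool_pos"],f(o["tool_pos"]),o["tool_rot"],o["force"])
p=camera_params("wrist");im=read_camera("wrist");cv2.imwrite("pics/w8.png",im);np.savez("pics/w8.npz",**p)
cv2.imwrite("pics/s8.png",cv2.resize(read_camera("scene")[150:260,170:310],None,fx=5,fy=5,interpolation=cv2.INTER_CUBIC))
E
```

```text
time_s: 9.85
tool_pos: [0.5193, -0.1129, 0.0467]
tool_rot: [180.0, -0.0, 77.9]
force: [0.9, 0.1, -0.3]
grip_width: 0.0221
[ 0.51934081 -0.11286087  0.04672641] [ -18.7 -106.3] [ 1.79998809e+02 -2.07145937e-02  7.79019202e+01] [ 0.87366771  0.12434493 -0.25869567]
```

View pics/w8.png

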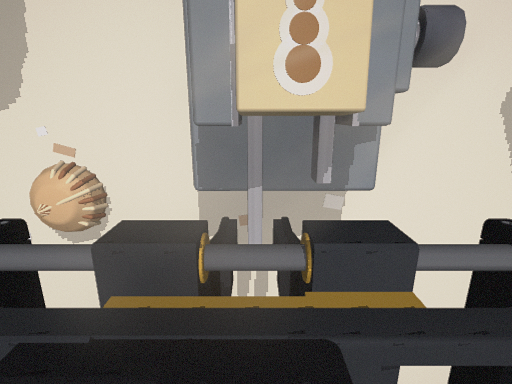

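View pics/s8.png

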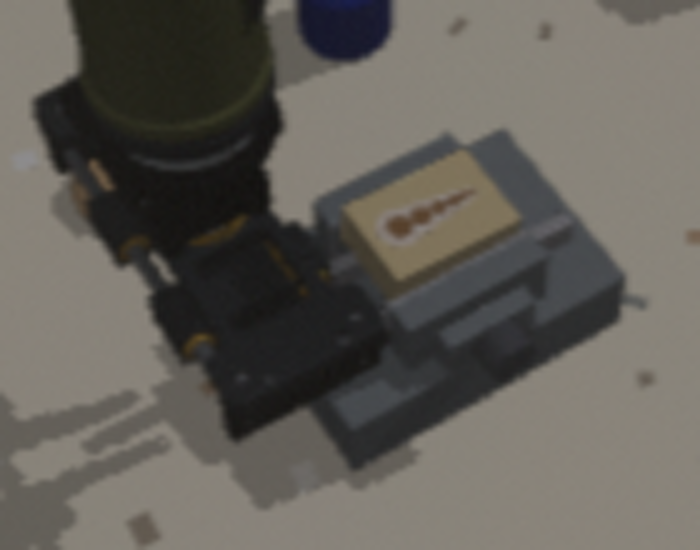

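```bash
python3 -m handwheel '[[0.022,0,0,-0.0008,0],[0,0,0,-0.0008,0],[0,0,0,-0.0008,0],[0,0,0,-0.0008,0],[0,0,0,-0.0008,0],[0,0,0,-0.0008,0],[0,0,0,-0.0013,0],[0,0.01,0,-0.0013,0],[0,0.02,0,-0.0013,0],[0,0.03,0,-0.0013,0],[0,0.04,0,-0.0013,0],[0,0.045,0,-0.0013,0],[0,0.045,0,-0.0013,0],[0,0.045,0,-0.0013,0]]' 40
python3 - <<'E'
from h import *
o=get_obs();f=vf(-12,np.array([.5597,-.0128]));print(o["tool_pos"],f(o["tool_pos"]),o["tool_rot"],o["force"])
p=camera_params("wrist");im=read_camera("wrist");cv2.imwrite("pics/w9.png",im);np.savez("pics/w9.npz",**p)
cv2.imwrite("pics/t9.png",cv2.resize(read_camera("top")[145:235,195:295],None,fx=6,fy=6,interpolation=cv2.INTER_CUBIC))
E
```

```text
time_s: 11.35
tool_pos: [0.5287, -0.0686, 0.048]
tool_rot: [-180.0, 0.0, 78.0]
force: [-0.1, -0.8, -0.7]
grip_width: 0.0077
[ 0.52874773 -0.06861869  0.04803516] [-18.7 -61. ] [-1.79998762e+02  1.57799619e-02  7.79815057e+01] [-0.09294062 -0.81370875 -0.67590136]
```

View pics/w9.png

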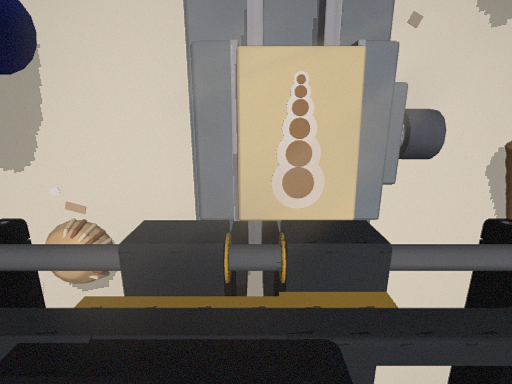

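View pics/t9.png

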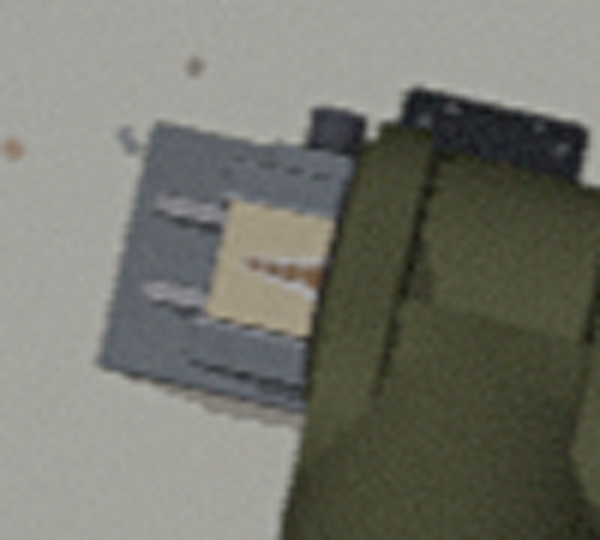

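Top view: both bars now stick out at the +y end, mate tip near (153,205) and new bar tip near (143,290). I'll measure how far each goes.

Run:
```python
from h import *
p=camera_params("top");f=vf(-12,np.array([.5597,-.0128]))
for n,x,y in(("mate",153,205),("bar",143,290)):
    q=ray(p,(195+x/6-.42,145+y/6-.42),.061);print(n,f(q))
p=dict(np.load("pics/w9.npz"))
for uv in((195,41),(238,41)):print(f(ray(p,uv,.081)))
im=cv2.imread("pics/w9.png");cv2.imwrite("pics/w9c.png",cv2.resize(im[200:310,215:300],None,fx=6,fy=5,interpolation=cv2.INTER_CUBIC))
```

```text
mate [16.5 70. ]
bar [-19.8  66. ]
[-42.4  38.5]
[-24.7  38.5]
```

View pics/w9c.png

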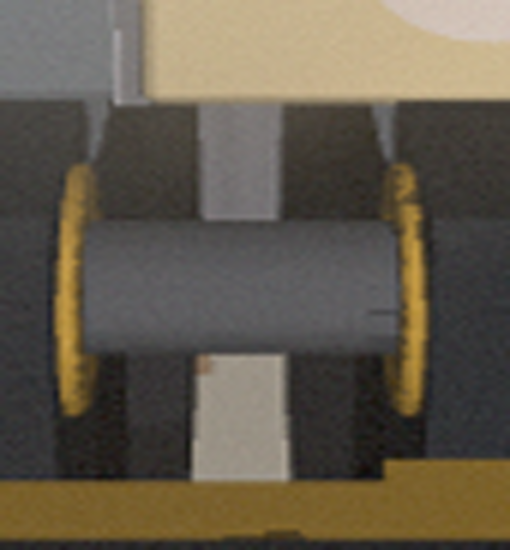

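```bash
python3 -m handwheel '[[0,0.0035,0,0,0],[0,0.0035,0,0,0],[0,0.0035,0,0,0],[0,0.0035,0,0.001,0],[0,0.0035,0,0.001,0]]'
python3 -m handwheel '[[0.022,0,0,0,0],[0.022,0,0,0,0],[0.022,0,0,0,0],[0.022,0,0,-0.01,0],[0.022,0,0,-0.03,0],[0.022,0,0,-0.07,0],[0.022,0,0,-0.11,0],[0.022,-0.04,0,-0.15,0],[0.022,-0.08,0,-0.15,0],[0.022,-0.12,0,-0.15,0],[0.022,-0.12,0,-0.15,0]]'
python3 - <<'E'
from h import *
o=get_obs();f=vf(-12,np.array([.5597,-.0128]));print(o["tool_pos"],f(o["tool_pos"]),o["tool_rot"],o["force"])
p=camera_params("wrist");im=read_camera("wrist");cv2.imwrite("pics/w10.png",im);np.savez("pics/w10.npz",**p)
cv2.imwrite("pics/t10.png",cv2.resize(read_camera("top")[145:235,195:295],None,fx=6,fy=6,interpolation=cv2.INTER_CUBIC))
E
```

```text
time_s: 11.95
tool_pos: [0.5296, -0.0652, 0.0475]
tool_rot: [180.0, -0.0, 78.0]
force: [-0.6, -0.4, 3.6]
grip_width: 0.0076
time_s: 13.05
tool_pos: [0.5025, -0.1898, 0.1988]
tool_rot: [179.8, 0.1, 77.4]
force: [-1.0, 0.3, -0.9]
grip_width: 0.0219
[ 0.50254915 -0.18983039  0.19883903] [ -19.1 -185. ] [1.79847930e+02 1.41820209e-01 7.73786450e+01] [-1.04619034  0.2731971  -0.8716447 ]
```

View pics/w10.png

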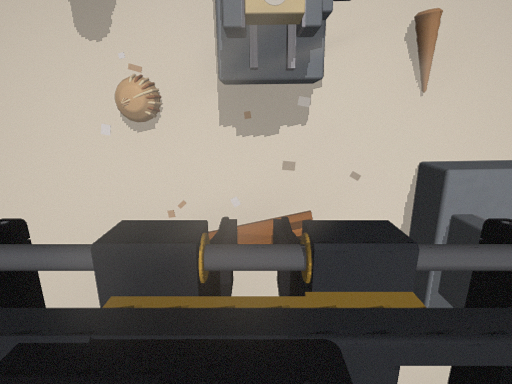

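View pics/t10.png

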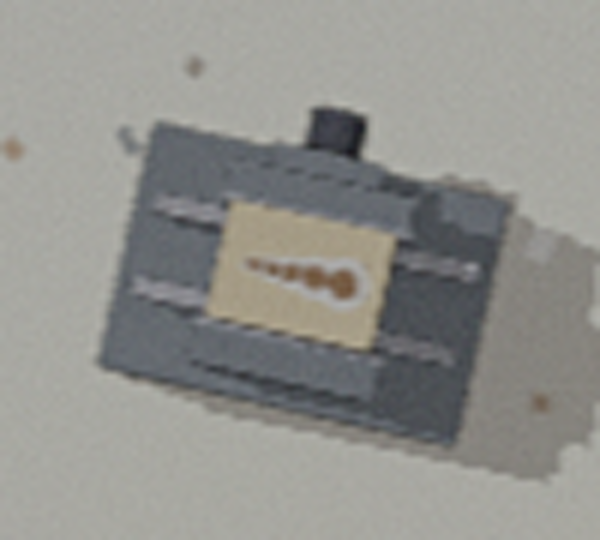

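Run:
```python
from h import *
p=camera_params("top");f=vf(-12,np.array([.5597,-.0128]))
for n,x,y in(("mate+",153,205),("bar+",134,288),("mate-",478,270),("bar-",453,357)):
    q=ray(p,(195+x/6-.42,145+y/6-.42),.061);print(n,f(q))
im=cv2.imread("pics/w10.png");cv2.imwrite("pics/w10c.png",cv2.resize(im[0:90,205:335],None,fx=6,fy=6,interpolation=cv2.INTER_CUBIC))
print(shift([.45,.17,.2]),)
```

```text
mate+ [16.5 70. ]
bar+ [-19.8  70. ]
mate- [ 19.9 -71.2]
bar- [-18.6 -68.8]
[ 0.33409655 -0.12773714 -0.00218237]
```

View pics/w10c.png

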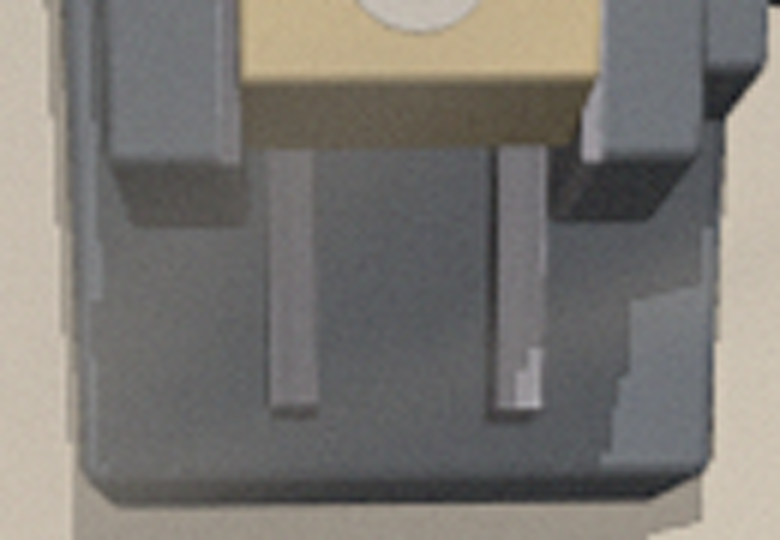

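The near bar spans -68.8..+70 and the mate -71.2..+70, so it is centred within about 1 mm and lies along the jaw. Next, the mallet: move to a viewing position beyond it.

Run:
```python
from h import *
print(shift([.62,.29,.2]),get_obs()["tool_rot"])
```

```text
[ 0.4873179   0.01305763 -0.0019613 ] [ 1.79949377e+02 -3.61476664e-02  7.77974517e+01]
```

```bash
python3 -m handwheel '[[0.06,0.487,0.013,-0.002,-1.845],[0.06,0.487,0.013,-0.002,-1.845],[0.06,0.487,0.013,-0.002,-1.845],[0.06,0.487,0.013,-0.002,-1.845],[0.06,0.487,0.013,-0.002,-1.845],[0.06,0.487,0.013,-0.002,-1.845],[0.06,0.487,0.013,-0.002,-1.845],[0.06,0.487,0.013,-0.002,-1.845],[0.06,0.487,0.013,-0.002,-1.845],[0.06,0.487,0.013,-0.002,-1.845],[0.06,0.487,0.013,-0.002,-1.845],[0.06,0.487,0.013,-0.002,-1.845],[0.06,0.487,0.013,-0.002,-1.845],[0.06,0.487,0.013,-0.002,-1.845],[0.06,0.487,0.013,-0.002,-1.845],[0.06,0.487,0.013,-0.002,-1.845]]'
python3 - <<'E'
from h import *
o=get_obs();print(o["tool_pos"],o["tool_rot"],o["qpos"])
p=camera_params("wrist");im=read_camera("wrist");cv2.imwrite("pics/w11.png",im);np.savez("pics/w11.npz",**p)
print(proj(p,[.509,.28,.06]))
E
```

```text
time_s: 14.75
tool_pos: [0.6183, 0.2918, 0.199]
tool_rot: [180.0, -0.0, -176.3]
force: [-0.8, -0.7, -0.5]
grip_width: 0.0596
[0.61832422 0.29181968 0.19904569] [ 1.79986767e+02 -1.34567890e-02 -1.76320832e+02] [-37.37595679  23.19807527  13.42016415  80.11487104  -5.39467404
  77.31823368  69.86150483]
[250.37485022  72.90193508]
```

View pics/w11.png

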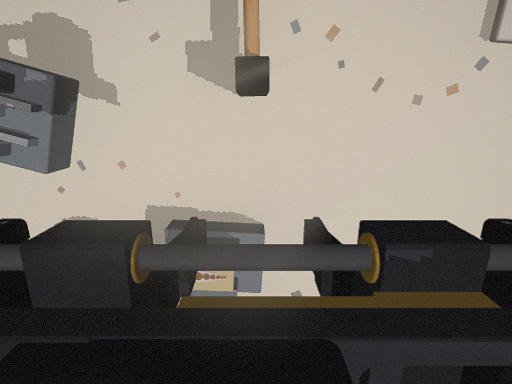

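The wrist view shows the mallet's head top at about (236..269, 57..92), with the handle going up to (251,0). The image is aligned with the handle, so the yaw is about right. Zooming in to refine.

Run:
```python
from h import *
im=cv2.imread("pics/w11.png");cv2.imwrite("pics/w11c.png",cv2.resize(im[0:110,205:305],None,fx=7,fy=5.4,interpolation=cv2.INTER_CUBIC))
```

```text
(no output)
```

View pics/w11c.png

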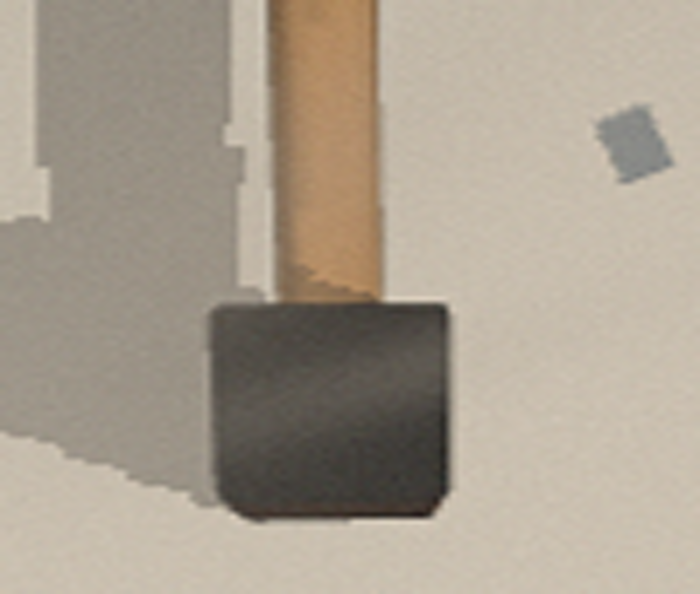

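Run:
```python
from h import *
p=dict(np.load("pics/w11.npz"))
g=lambda x,y,z:ray(p,(205+x/7-.43,y/5.4-.41),z)
q=np.array([g(210,304,.06),g(449,302,.06),g(450,494,.06),g(212,496,.06)]);print(q.round(4),q.mean(0))
print(np.linalg.norm(q-np.roll(q,-1,0),axis=1))
a,b=g(324,0,.04),g(331,290,.04);print(a,b,np.degrees(np.arctan2(*(b-a)[1::-1])))
print(np.degrees(np.arctan2(*(q[0]-q[1])[1::-1])), np.degrees(np.arctan2(*(q[3]-q[0])[1::-1])),np.degrees(np.arctan2(*(q[2]-q[1])[1::-1])))
print(tool()[0]["tool_rot"])
```

```text
[[0.4946 0.2637 0.06  ]
 [0.4921 0.2968 0.06  ]
 [0.5247 0.2995 0.06  ]
 [0.5273 0.2655 0.06  ]] [0.50969014 0.28140104 0.06      ]
[0.03319669 0.03270664 0.03408041 0.03271847]
[0.43889277 0.27595453 0.04      ] [0.48744021 0.27996215 0.04      ] 4.719104130025825
-85.70882761623736 3.1455242043407936 4.693295334763856
[ 1.79990468e+02 -7.23299062e-03 -1.76328215e+02]
```

Run:
```python
from h import *
print(shift([.5098,.2812,.026]))
```

```text
[ 0.10905192 -0.00344387  0.17309963]
```

```bash
python3 -m handwheel '[[0.06,0.05,-0.0034,0.02,-0.01],[0.06,0.1,-0.0034,0.05,-0.01],[0.06,0.109,-0.0034,0.085,-0.01],[0.06,0.109,-0.0034,0.1,-0.01],[0.06,0.109,-0.0034,0.12,-0.01],[0.06,0.109,-0.0034,0.14,-0.01],[0.06,0.109,-0.0034,0.16,-0.01],[0.06,0.109,-0.0034,0.17,-0.01],[0.06,0.109,-0.0034,0.17,-0.01],[0.06,0.109,-0.0034,0.17,-0.01]]'
python3 - <<'E'
from h import *
print(shift([.5098,.2812,.026]),get_obs()["tool_rot"])
E
```

```text
time_s: 15.8
tool_pos: [0.5113, 0.281, 0.0299]
tool_rot: [180.0, 0.1, -175.8]
force: [0.0, -0.2, 0.5]
grip_width: 0.0602
[0.00152372 0.00032034 0.00388233] [ 1.79975375e+02  7.64364557e-02 -1.75776905e+02]
```

```bash
python3 -m handwheel '[[0.06,0.0015,0,0.0035,0],[0.06,0.0015,0,0.0035,0],[0,0.0015,0,0.0035,0],[0,0.0015,0,0.0035,0],[0,0.0015,0,0.0035,0],[0,0.0015,0,0.0035,0],[0,0.0015,0,0.0035,0],[0,0.0015,0,0.0035,0]]' 60
python3 -m handwheel '[[0,0,0,-0.01,0],[0,0,0,-0.03,0],[0,0,0,-0.06,0],[0,0,0,-0.1,0],[0,0,0,-0.13,0],[0,0,0,-0.13,0],[0,0,0,-0.13,0]]' 60
python3 - <<'E'
from h import *
cv2.imwrite("pics/w12.png",read_camera("wrist"))
cv2.imwrite("pics/s12.png",cv2.resize(read_camera("scene")[40:180,230:380],None,fx=4,fy=4,interpolation=cv2.INTER_CUBIC))
print(shift([.5597,-.0128,.2]),get_obs()["tool_rot"])
E
```

```text
time_s: 16.6
tool_pos: [0.5088, 0.2809, 0.0257]
tool_rot: [180.0, 0.0, -175.7]
force: [0.5, -0.0, -0.7]
grip_width: 0.0333
time_s: 17.3
tool_pos: [0.5085, 0.2804, 0.1556]
tool_rot: [180.0, 0.0, -175.8]
force: [-1.0, -0.0, -4.0]
grip_width: 0.0335
[-0.03034895 -0.29577249 -0.04601561] [-179.89727712   -0.18543451 -175.75119744]
```

View pics/s12.png

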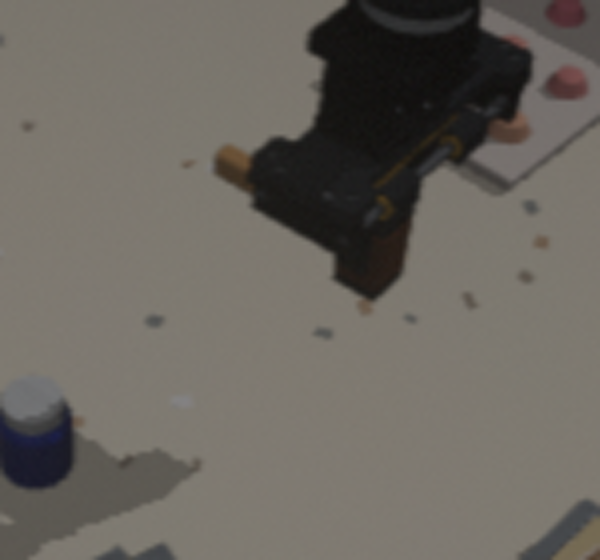

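View pics/w12.png

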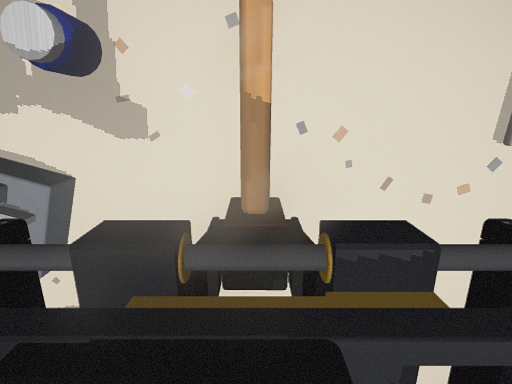

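Run:
```python
from h import *
V=np.array([.5597,-.0128])
q=vinv(-12,V,-1,24);print(q,shift([*q,.18]),get_obs()["tool_rot"],get_obs()["tool_pos"])
# block corner rays in w9: solve heights by width
p=dict(np.load("pics/w9.npz"));im=cv2.imread("pics/w9.png")
cv2.imwrite("pics/w9b.png",cv2.resize(im[30:225,220:380],None,fx=5,fy=3,interpolation=cv2.INTER_CUBIC))
```

```text
[0.56371173 0.01088345] [-0.03616901 -0.27241556 -0.02607618] [-179.89727712   -0.18543451 -175.75119744] [0.50737744 0.27981725 0.15355266]
```

View pics/w9b.png

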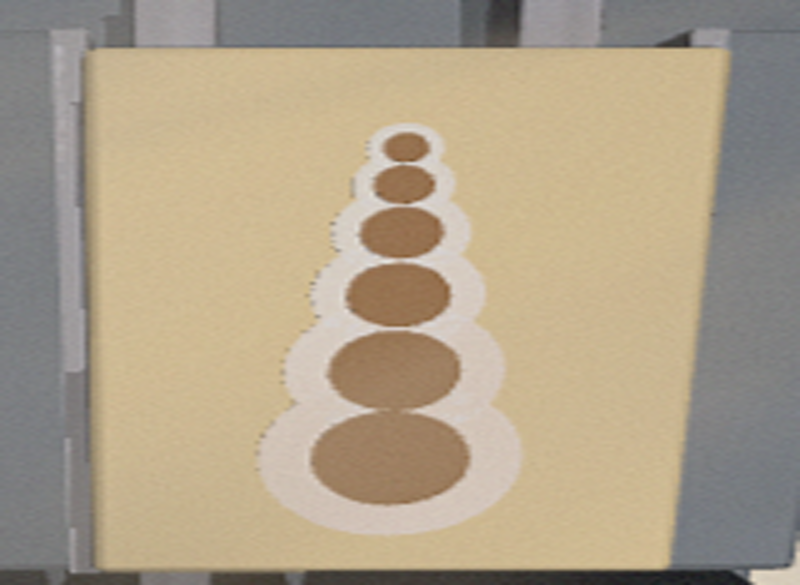

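Run:
```python
from h import *
from scipy.optimize import brentq
p=dict(np.load("pics/w9.npz"))
g=lambda x,y,z:ray(p,(220+x/5-.4,30+y/3-.33),z)
f=vf(-12,np.array([.5597,-.0128]))
for a,b,y in((88,730,48),(97,668,568)):
    z=brentq(lambda z:np.linalg.norm(g(a,y,z)-g(b,y,z))-.05,.03,.15);print(z,f(g(a,y,z)),f(g(b,y,z)))
```

```text
0.08790536818050552 [-24.7  35.3] [25.3 35.3]
0.09255966011689923 [-24.7 -34.8] [ 25.3 -34.8]
```

The top-edge widths put the -y end (b) about 4–5 mm higher than the +y end, so I'll tap end b first. Going to hover over it with the mallet yaw aligned to the vise.

Run:
```python
from h import *
V=np.array([.5597,-.0128])
q=vinv(-12,V,-1,-24);print(q,shift([*q,.17]))
```

```text
[ 0.55373197 -0.03606763] [-0.02277062 -0.31848015 -0.01595016]
```

```bash
python3 -m handwheel '[[0,0,-0.02,-0.026,0],[0,0,-0.06,-0.026,0.1],[0,-0.01,-0.1,-0.026,0.2],[0,-0.02,-0.14,-0.026,0.284],[0,-0.0228,-0.18,-0.026,0.284],[0,-0.0228,-0.22,-0.026,0.284],[0,-0.0228,-0.26,-0.026,0.284],[0,-0.0228,-0.3,-0.026,0.284],[0,-0.0228,-0.3185,-0.026,0.284],[0,-0.0228,-0.3185,-0.026,0.284],[0,-0.0228,-0.3185,-0.026,0.284]]' 60
python3 - <<'E'
from h import *
V=np.array([.5597,-.0128])
print(shift([*vinv(-12,V,-1,-24),.134]),get_obs()["tool_rot"],get_obs()["force"])
cv2.imwrite("pics/s13.png",cv2.resize(read_camera("scene")[130:250,200:320],None,fx=5,fy=5,interpolation=cv2.INTER_CUBIC))
E
```

```text
time_s: 18.5
tool_pos: [0.554, -0.0349, 0.1799]
tool_rot: [-180.0, -0.2, 167.9]
force: [0.4, 0.6, -2.5]
grip_width: 0.0341
[-8.39206835e-05 -1.16981425e-03  4.58924873e-02] [-1.79985960e+02 -1.76325646e-01  1.67942392e+02] [ 0.3724229   0.58892871 -2.45515457]
```

View pics/s13.png

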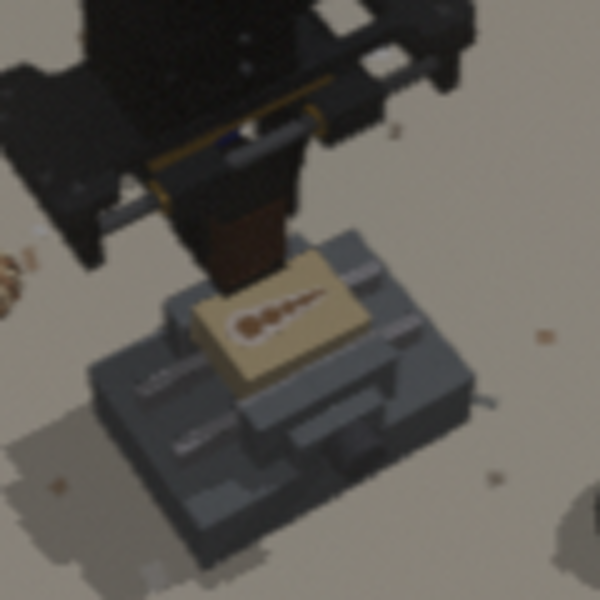

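```bash
python3 -m handwheel '[[0,0,-0.001,0.02,0],[0,0,-0.001,0.035,0],[0,0,-0.001,0.044,0],[0,0,-0.001,0.047,0],[0,0,-0.001,0.047,0]]'
python3 -m handwheel '[[0,0,0,0.002,0],[0,0,0,0.004,0],[0,0,0,0.004,0]]'
python3 -m handwheel '[[0,0,0,0.001,0],[0,0,0,0.002,0],[0,0,0,0.002,0]]'
```

```text
time_s: 19.05
tool_pos: [0.5546, -0.0358, 0.1341]
tool_rot: [-180.0, -0.1, 168.0]
force: [0.3, -0.2, -2.1]
grip_width: 0.034
time_s: 19.35
tool_pos: [0.5549, -0.0363, 0.1307]
tool_rot: [180.0, 0.0, 168.0]
force: [-0.3, 0.2, -2.1]
grip_width: 0.0335
time_s: 19.65
tool_pos: [0.5547, -0.0363, 0.1285]
tool_rot: [180.0, -0.0, 168.0]
force: [-0.6, 0.5, -1.6]
grip_width: 0.0336
```

```bash
for i in 1; do python3 -m handwheel '[[0,0,0,0.001,0],[0,0,0,0.0015,0],[0,0,0,0.0015,0]]'; done
python3 -m handwheel '[[0,0,0,0.001,0],[0,0,0,0.0015,0],[0,0,0,0.0015,0]]'
python3 -m handwheel '[[0,0,0,0.001,0],[0,0,0,0.0015,0],[0,0,0,0.0015,0]]'
```

```text
time_s: 19.95
tool_pos: [0.5548, -0.0363, 0.127]
tool_rot: [180.0, -0.0, 168.0]
force: [0.6, 0.4, -2.8]
grip_width: 0.0336
time_s: 20.25
tool_pos: [0.5548, -0.0363, 0.1254]
tool_rot: [-180.0, -0.0, 168.0]
force: [-0.2, -0.3, -2.9]
grip_width: 0.0336
time_s: 20.55
tool_pos: [0.5548, -0.0363, 0.1239]
tool_rot: [-180.0, -0.0, 168.0]
force: [-0.5, 0.2, -2.8]
grip_width: 0.0334
```

```bash
python3 -m handwheel '[[0,0,0,0.0005,0],[0,0,0,0.001,0],[0,0,0,0.001,0]]'
python3 -m handwheel '[[0,0,0,0.0005,0],[0,0,0,0.001,0],[0,0,0,0.001,0]]'
python3 -m handwheel '[[0,0,0,0.0005,0],[0,0,0,0.001,0],[0,0,0,0.001,0]]'
```

```text
time_s: 20.85
tool_pos: [0.5548, -0.0362, 0.123]
tool_rot: [180.0, -0.0, 168.0]
force: [-0.1, -1.0, -2.6]
grip_width: 0.0332
time_s: 21.15
tool_pos: [0.5549, -0.0363, 0.1222]
tool_rot: [180.0, 0.0, 168.0]
force: [-0.5, 0.5, -1.8]
grip_width: 0.0331
time_s: 21.45
tool_pos: [0.5551, -0.0363, 0.122]
tool_rot: [180.0, 0.0, 168.0]
force: [-3.2, 0.5, 5.2]
grip_width: 0.0332
```

```bash
python3 -m handwheel '[[0,0,0,0.001,0],[0,0,0,0.001,0]]'
python3 -m handwheel '[[0,0,0,0.001,0],[0,0,0,0.001,0]]'
python3 -m handwheel '[[0,0,0,0.001,0],[0,0,0,0.001,0]]'
python3 -m handwheel '[[0,0,0,0.001,0],[0,0,0,0.001,0]]'
```

```text
time_s: 21.65
tool_pos: [0.555, -0.0363, 0.121]
tool_rot: [180.0, 0.0, 168.0]
force: [-2.5, 0.2, 4.4]
grip_width: 0.0334
time_s: 21.85
tool_pos: [0.5551, -0.0363, 0.12]
tool_rot: [180.0, 0.0, 168.0]
force: [-2.8, 0.1, 5.5]
grip_width: 0.0335
time_s: 22.05
tool_pos: [0.5551, -0.0363, 0.119]
tool_rot: [180.0, 0.0, 168.0]
force: [-3.1, 0.4, 5.1]
grip_width: 0.0334
time_s: 22.25
tool_pos: [0.5551, -0.0363, 0.118]
tool_rot: [180.0, 0.0, 168.0]
force: [-2.3, -0.1, 5.6]
grip_width: 0.0334
```

```bash
python3 -m handwheel '[[0,0,0,-0.006,0],[0,0,0,-0.01,0],[0,0,0.012,-0.01,0],[0,0,0.025,-0.01,0],[0,0,0.025,-0.01,0],[0,0,0.025,-0.004,0],[0,0,0.025,-0.001,0],[0,0,0.025,-0.001,0]]'
python3 - <<'E'
from h import *
o=get_obs();f=vf(-12,np.array([.5597,-.0128]));print(f(o["tool_pos"]))
E
python3 -m handwheel '[[0,0,0,0.001,0],[0,0,0,0.001,0]]'
python3 -m handwheel '[[0,0,0,0.001,0],[0,0,0,0.001,0]]'
python3 -m handwheel '[[0,0,0,0.001,0],[0,0,0,0.001,0]]'
```

```text
time_s: 23.05
tool_pos: [0.5597, -0.0122, 0.1174]
tool_rot: [-180.0, -0.0, 167.9]
force: [-0.8, 0.2, -2.6]
grip_width: 0.0335
[-0.2  0.5]
time_s: 23.25
tool_pos: [0.56, -0.0123, 0.1171]
tool_rot: [-180.0, 0.0, 167.9]
force: [0.7, 0.3, -3.2]
grip_width: 0.0335
time_s: 23.45
tool_pos: [0.5601, -0.0123, 0.1169]
tool_rot: [-180.0, 0.0, 168.0]
force: [-1.8, 0.1, 3.8]
grip_width: 0.0336
time_s: 23.65
tool_pos: [0.5602, -0.0122, 0.116]
tool_rot: [180.0, 0.0, 168.0]
force: [-2.4, -0.5, 5.2]
grip_width: 0.0337
```

```bash
for_note=1
python3 -m handwheel '[[0,0,0,0.001,0],[0,0,0,0.001,0]]'
python3 -m handwheel '[[0,0,0,0.001,0],[0,0,0,0.001,0]]'
python3 -m handwheel '[[0,0,0,0.001,0],[0,0,0,0.001,0]]'
python3 -m handwheel '[[0,0,0,0.0005,0],[0,0,0,0.0005,0]]'
python3 -m handwheel '[[0,0,0,0.0005,0],[0,0,0,0.0005,0]]'
```

```text
time_s: 23.85
tool_pos: [0.5602, -0.0123, 0.1154]
tool_rot: [180.0, 0.0, 168.0]
force: [-3.7, -0.3, 7.5]
grip_width: 0.0334
time_s: 24.05
tool_pos: [0.5602, -0.0125, 0.1148]
tool_rot: [180.0, 0.0, 168.0]
force: [-4.0, -2.0, 10.9]
grip_width: 0.0338
time_s: 24.25
tool_pos: [0.5601, -0.0127, 0.114]
tool_rot: [-180.0, 0.0, 167.9]
force: [-5.0, -1.5, 11.8]
grip_width: 0.0335
time_s: 24.45
tool_pos: [0.5602, -0.0128, 0.1136]
tool_rot: [-180.0, 0.0, 167.9]
force: [-5.3, -1.8, 11.5]
grip_width: 0.0335
time_s: 24.65
tool_pos: [0.5601, -0.0129, 0.1131]
tool_rot: [-180.0, 0.0, 167.9]
force: [-5.8, -2.2, 12.3]
grip_width: 0.0336
```

```bash
python3 -m handwheel '[[0,0,0,0.001,0],[0,0,0,0.001,0]]'
python3 -m handwheel '[[0,0,0,0.001,0],[0,0,0,0.001,0]]'
python3 -m handwheel '[[0,0,0,0.0005,0],[0,0,0,0.0005,0]]'
```

```text
time_s: 24.85
tool_pos: [0.5601, -0.0131, 0.1127]
tool_rot: [-180.0, 0.0, 167.9]
force: [-7.7, -1.9, 15.5]
grip_width: 0.0336
time_s: 25.05
tool_pos: [0.5602, -0.013, 0.1126]
tool_rot: [180.0, 0.0, 167.9]
force: [-9.5, -1.5, 21.3]
grip_width: 0.0336
time_s: 25.25
tool_pos: [0.5602, -0.0131, 0.1127]
tool_rot: [180.0, 0.0, 167.9]
force: [-10.2, -1.1, 23.7]
grip_width: 0.0336
```

Hard stop at TCP 0.1127, meaning the face is at 87.0 mm, which is home height. I'll press a little more, then check each end.

```bash
python3 -m handwheel '[[0,0,0,0.001,0],[0,0,0,0.001,0]]'
python3 -m handwheel '[[0,0,0,-0.008,0],[0,0,0,-0.012,0],[0,0,-0.012,-0.012,0],[0,0,-0.022,-0.012,0],[0,0,-0.022,-0.012,0],[0,0,-0.022,-0.005,0],[0,0,-0.022,-0.004,0]]'
python3 -m handwheel '[[0,0,0,0.001,0],[0,0,0,0.001,0]]'
python3 -m handwheel '[[0,0,0,0.001,0],[0,0,0,0.001,0]]'
python3 -m handwheel '[[0,0,0,0.001,0],[0,0,0,0.001,0]]'
```

```text
time_s: 25.45
tool_pos: [0.5602, -0.0131, 0.1126]
tool_rot: [180.0, 0.0, 167.9]
force: [-13.4, -2.1, 29.6]
grip_width: 0.0337
time_s: 26.15
tool_pos: [0.5561, -0.0341, 0.1126]
tool_rot: [-180.0, 0.1, 168.0]
force: [-3.5, -1.0, 11.7]
grip_width: 0.0334
time_s: 26.35
tool_pos: [0.5562, -0.0341, 0.1125]
tool_rot: [-180.0, 0.1, 168.0]
force: [-3.5, -1.1, 12.2]
grip_width: 0.0336
time_s: 26.55
tool_pos: [0.5562, -0.0341, 0.1125]
tool_rot: [180.0, 0.1, 168.0]
force: [-6.4, -2.7, 18.5]
grip_width: 0.0336
time_s: 26.75
tool_pos: [0.5563, -0.0341, 0.1125]
tool_rot: [180.0, 0.1, 168.0]
force: [-8.3, -1.0, 23.1]
grip_width: 0.0338
```

```bash
python3 -m handwheel '[[0,0,0,-0.008,0],[0,0,0,-0.012,0],[0,0,0.012,-0.012,0],[0,0,0.03,-0.012,0],[0,0,0.044,-0.012,0],[0,0,0.044,-0.012,0],[0,0,0.044,-0.005,0],[0,0,0.044,-0.003,0],[0,0,0.044,-0.003,0]]'
python3 -m handwheel '[[0,0,0,0.001,0],[0,0,0,0.001,0]]'
python3 -m handwheel '[[0,0,0,0.001,0],[0,0,0,0.001,0]]'
python3 -m handwheel '[[0,0,0,0.001,0],[0,0,0,0.001,0]]'
```

```text
time_s: 27.65
tool_pos: [0.5652, 0.0096, 0.1126]
tool_rot: [179.9, 0.1, 167.9]
force: [-2.0, 2.8, 4.5]
grip_width: 0.0333
time_s: 27.85
tool_pos: [0.5653, 0.0096, 0.1126]
tool_rot: [179.9, 0.1, 167.9]
force: [-3.3, 2.6, 10.9]
grip_width: 0.0332
time_s: 28.05
tool_pos: [0.5653, 0.0096, 0.1125]
tool_rot: [179.9, 0.1, 167.9]
force: [-4.9, 2.4, 16.0]
grip_width: 0.0332
time_s: 28.25
tool_pos: [0.5654, 0.0096, 0.1125]
tool_rot: [179.8, 0.1, 167.9]
force: [-7.6, 2.3, 21.3]
grip_width: 0.0333
```

Both ends stop at the same height (0.1125–0.1126), so the block is level and home. I'll lift off and carry the mallet back.

```bash
python3 -m handwheel '[[0,0,0,-0.01,0],[0,0,0,-0.03,0],[0,0,0,-0.06,0],[0,0,0,-0.08,0],[0,0,0,-0.08,0]]'
python3 - <<'E'
from h import *
print(shift([.5088,.2809,.12]),get_obs()["tool_rot"],get_obs()["tool_pos"])
E
```

```text
time_s: 28.75
tool_pos: [0.5665, 0.0085, 0.1912]
tool_rot: [179.9, 0.3, 167.9]
force: [0.3, 1.1, -2.6]
grip_width: 0.0336
[0.11392602 0.25412716 0.07093106] [179.91606508   0.3029696  167.88981638] [0.56648867 0.00850467 0.19116013]
```

```bash
python3 -m handwheel '[[0,0.02,0.04,0,0],[0,0.04,0.08,0,-0.1],[0,0.06,0.12,0,-0.2],[0,0.08,0.16,0,-0.284],[0,0.1,0.2,0,-0.284],[0,0.114,0.24,0.02,-0.284],[0,0.114,0.254,0.05,-0.284],[0,0.114,0.254,0.071,-0.284],[0,0.114,0.254,0.071,-0.284],[0,0.114,0.254,0.071,-0.284]]'
python3 - <<'E'
from h import *
print(shift([.5088,.2809,.0262]),get_obs()["tool_rot"],get_obs()["tool_pos"])
E
```

```text
time_s: 29.75
tool_pos: [0.5057, 0.2804, 0.1164]
tool_rot: [-179.9, -0.1, -175.8]
force: [1.5, -0.4, -2.9]
grip_width: 0.0333
[-0.0032489   0.00041166  0.09016614] [-1.79896216e+02 -1.08139573e-01 -1.75824407e+02] [0.50574754 0.28042815 0.11637271]
```

```bash
python3 -m handwheel '[[0,-0.003,0,0.03,0],[0,-0.003,0,0.055,0],[0,-0.003,0,0.07,0],[0,-0.003,0,0.08,0],[0,-0.003,0,0.085,0],[0,-0.003,0,0.085,0],[0,-0.003,0,0.085,0]]'
python3 -m handwheel '[[0,0,0,0.001,0],[0,0,0,0.002,0],[0,0,0,0.003,0],[0,0,0,0.003,0]]'
python3 -m handwheel '[[0,0,0,0.0005,0],[0,0,0,0.001,0],[0,0,0,0.001,0]]'
```

```text
time_s: 30.45
tool_pos: [0.5098, 0.2825, 0.0337]
tool_rot: [179.9, 0.1, -175.8]
force: [-0.5, 0.8, -3.3]
grip_width: 0.0334
time_s: 30.85
tool_pos: [0.5089, 0.2821, 0.0295]
tool_rot: [-180.0, -0.0, -175.7]
force: [0.2, 0.5, -2.1]
grip_width: 0.0335
time_s: 31.15
tool_pos: [0.509, 0.2821, 0.0285]
tool_rot: [-180.0, -0.0, -175.7]
force: [-0.1, 0.0, -2.6]
grip_width: 0.0336
```

```bash
python3 -m handwheel '[[0,0,0,0.0005,0],[0,0,0,0.0013,0],[0,0,0,0.002,0],[0,0,0,0.002,0]]'
python3 -m handwheel '[[0,0,0,0.0005,0],[0,0,0,0.001,0],[0,0,0,0.001,0]]'
```

```text
time_s: 31.55
tool_pos: [0.5089, 0.282, 0.0264]
tool_rot: [-180.0, -0.0, -175.7]
force: [-0.3, 0.4, -2.3]
grip_width: 0.0336
time_s: 31.85
tool_pos: [0.5091, 0.2821, 0.0256]
tool_rot: [180.0, 0.0, -175.7]
force: [1.1, -0.5, -1.7]
grip_width: 0.0333
```

```bash
python3 -m handwheel '[[0,0,0,0.0004,0],[0,0,0,0.0008,0],[0,0,0,0.0008,0]]'
```

```text
time_s: 32.15
tool_pos: [0.5091, 0.2822, 0.0256]
tool_rot: [180.0, 0.0, -175.7]
force: [-2.0, -0.7, 5.4]
grip_width: 0.0341
```

Contact at 0.0256, the same height as at the start, so the mallet didn't slip in the grip. Releasing and rising.

```bash
python3 -m handwheel '[[0.04,0,0,0,0],[0.06,0,0,0,0],[0.06,0,0,0,0],[0.06,0,0,0,0],[0.06,0,0,-0.02,0],[0.06,0,0,-0.05,0],[0.06,0,0,-0.1,0],[0.06,0,0,-0.15,0],[0.06,-0.05,0,-0.18,0],[0.06,-0.1,0,-0.18,0],[0.06,-0.11,0,-0.18,0],[0.06,-0.11,0,-0.18,0]]'
python3 - <<'E'
from h import *
print(get_obs()["tool_pos"])
p=camera_params("wrist");cv2.imwrite("pics/w14.png",read_camera("wrist"));np.savez("pics/w14.npz",**p)
t=read_camera("top");cv2.imwrite("pics/t14.png",t)
s=read_camera("scene");cv2.imwrite("pics/s14.png",s)
cv2.imwrite("pics/s14c.png",cv2.resize(s[160:250,205:305],None,fx=6,fy=6,interpolation=cv2.INTER_CUBIC))
cv2.imwrite("pics/t14c.png",cv2.resize(t[145:235,195:295],None,fx=6,fy=6,interpolation=cv2.INTER_CUBIC))
E
```

```text
time_s: 33.35
tool_pos: [0.6211, 0.2891, 0.2039]
tool_rot: [-179.9, 0.0, -175.9]
force: [0.2, 0.1, -0.5]
grip_width: 0.0602
[0.62105619 0.2891265  0.20390346]
```

View pics/w14.png

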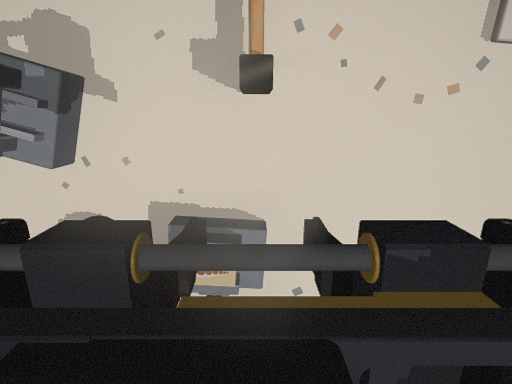

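View pics/s14.png

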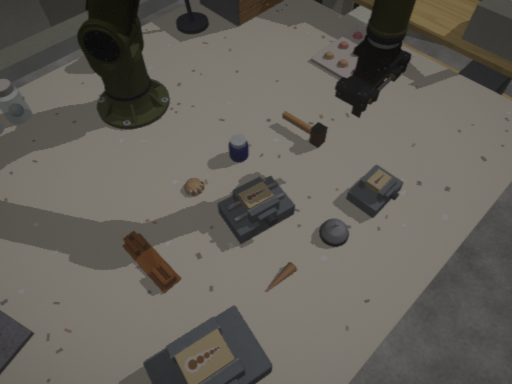

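View pics/s14c.png

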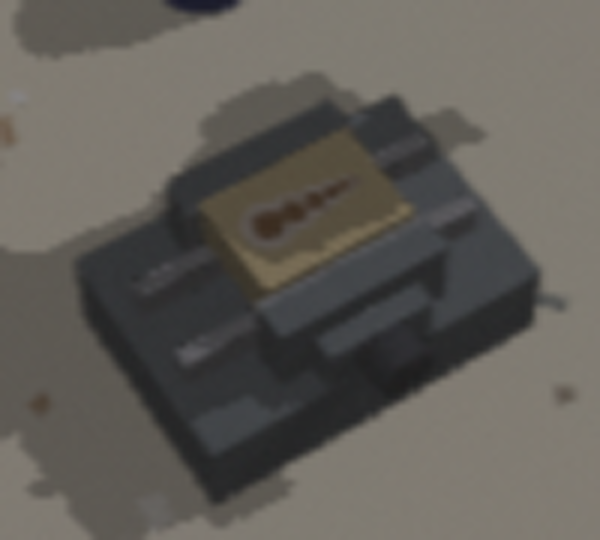

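View pics/t14c.png

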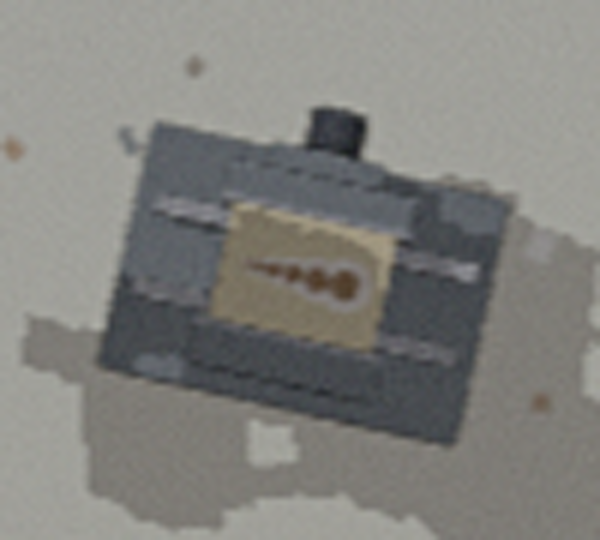

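The final views show the mallet standing upright at its starting place, head at (256,72) in the wrist view. The block is down and level between the jaws. Both bars' ends are at the same pixels as before tapping. The jar (239,148), bell (335,231), cockle (195,186) and turret (280,278) in the scene view have not moved. Handing in.

```bash
python3 -c "
from cell import *
sign_off();print(get_obs()['time_s'])"
```

```text
the job is handed in; nothing more can be done
the job is handed in; nothing more can be done
```

The job is done and handed in at about 33.5 s; no verdict was reported.

- **Parallel:** I took it from the rack and slid it under the block along the near jaw from the -y end. I regripped once, and released it on the bed at about x = -19 mm. In the top view its ends are at -68.8 and +70 mm, so it is centred to about 1 mm, and they looked unmoved after tapping.
- **Block:** I pressed it down in small steps with the mallet's face, first on the higher -y end and then at the centre. It reached a hard stop with the face at 87.0 mm. Pressing again at each end with up to about 26 N of contact force moved it no further, and both ends stopped within 0.1 mm of each other.
- **Mallet:** It is back where it stood, on its lower face, and made contact at the same height as when I gripped it.
- **Bystanders:** The jar, bell and shells look unmoved in the last scene picture; I compared by eye, not by measurement.
- **Disagreement:** My picture estimate of the block's starting height came out about 4 mm lower than where the mallet first touched. I relied on the contact height and used the picture only to tell which end was higher.

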